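# Hold back the spool winder's tensioner arm

### The arm

A 7-joint arm with a two-finger parallel gripper is mounted at the origin on the work surface. World frame = base frame: x ahead of the robot, y to its left, z up, the work surface at z = 0. Lengths are in m, angles in rad, forces in N, time in s.
With the tool pointing down it reaches from about 0.35 to 0.9 m from the base axis. Payload 8.1 kg.
Tool frame: the origin (TCP) lies midway between the tips of the shut fingers; the grasp point (between the pads) lies 19 mm behind it; z points along the fingers, y is the direction in which the jaws open and shut (so a half turn about z gives the same grasp; the last joint's range is limited). The gripper opens to 92 mm and grips with 3 to 60 N. Pads are 19 mm wide; open, the fingers measure 130 mm over their backs; the gripper's body (75 mm by 190 mm) begins 47 mm behind the grasp point.
Start: joints at [1.093, 0.434, 0.025, 1.573, -0.012, 1.134, -0.075], TCP at [0.229, -0.582, 0.197] pointing down, gripper open.
Joint ranges: [-2.62, 2.62], [-0.44, 2.09], [-1.27, 1.32], [0.08, 2.57], [-1.32, 4.46], [0.12, 2], [-2.74, 2.74]. Speed limits (rad/s): [2.22, 2.22, 3.01, 3.01, 3.14, 3.14, 3.14].

### API

Orientations are given as a unit quaternion [x, y, z, w].
In Python, from cell import readout, get_image, camera_info, hand_in gives the robot as it stands. The module is installed in compiled form; this text tells all that it offers.
- The arm moves only by the tool arm_command, never from a script. Its argument "rows" is a list of rows, each an object with "linear": the shift along the tool's x, y, z in units of 30 mm (1.0 is 30 mm), a list of three; "dr": the turn, a rotation vector about the tool's x, y, z in units of 5 degrees (1.0 is 5 degrees), a list of three; "fingers": the opening, from -1 (shut) to 1 (fully open). In form: [{"linear": [x, y, z], "dr": [ax, ay, az], "fingers": fingers}, ...]. A call has 1 to 8 rows; each row shifts and turns the commanded pose from where the row before left it, along the tool's axes as they then stand; what a row does not reach is not made up. A row lasts 1/10 s, in which the tool goes at most 50 mm and 8.59 degrees, less where a joint would pass 70% of its speed; a pose out of reach is approached as far as the arm can. A call is refused whole if a number of a shift passes 1 or a number of a turn 1, either way. A call with a gripper value outside its range is refused whole. The fingers move at their own pace and stop on an object; "squeeze" is the grip in N (left out, the last holds). Time passes only in rows, so rows that do not move let the fingers close. It gives the time, the measured TCP pose, the force and the opening at its end, in the units of the state.
- readout.get_obs(): the state, without advancing time (a new reading comes with each control period).
- get_image(name): name is "scene" or "top" or "wrist"; returns (picture, depth): 420x560x3 uint8, red, green, blue; 420x560 float32, m along the optical axis (not along the pixel's ray), 0 where there is no reading.
- camera_info(name): a dict with "K" (3x3 intrinsics, pixels), "cam_to_world" (4x4, takes a point from camera to world coordinates); the wrist camera has in their place "hand_eye" (4x4, takes a point from camera to tool coordinates, whose origin is the TCP and whose axes are the flange's). Camera axes: x right, y down, z forward; pixel columns grow to the right and rows downward; lengths in m; the calibration is good to about 2 mm. A picture is of the moment at which its call begins: read the wrist's pose just before it. camera_info takes no time and is no camera call.
- hand_in(): hands the job in, once; it reports no verdict.
The state is a dict: "t": time; "joint_positions": joint angles; "qvel": joint speeds; "joint_efforts": joint torques, N m; "position": TCP position; "orientation": TCP orientation; "contact_force": force on the tool from outside, world axes, zero at the start; "wrist_torque": the same for the moment, N m; "gripper_width": opening from 0.0 (shut) to 1.0 (fully open).
Only numpy, scipy, OpenCV 4.12 (cv2) and the standard library are available. Lean on these libraries where they do the work, as an engineer would, in place of code of your own. Each camera call takes 0.05 s, during which the arm holds its last target.

### The job

On the craft desk stands a spool winder with an empty card core on it, ready for a change. Pull its red lock knob all the way out, then push the sprung blue tensioner arm away from the core by its yellow post, past the click of the orange catch and on until it is about as far back as it goes. Finish while still holding the arm back there with the gripper (the catch alone holds it only part-way), with the knob left out and the jar, the glue bottle and the full spool left where they stand.

Things in the scene. Friction and masses are not known exactly. Their poses are not given: they have to be found in the camera images.
- winder: Spool winder, fixed; white base plate 18 mm thick, from -68 to 137 mm in x and -90 to 180 mm in y. Origin on the vertical pivot axis of the tensioner arm, at table height; z up, x points away from the knob's side, y along the arm at rest. A bracket for the knob's rod stands at x -67 to -59 mm, 63 mm high. A black back-stop post (16 mm across, 58 mm high) stands at x 75, y 64 mm.
- core_top (a point): Centre of the top of the fixed card core's spindle: core 60 mm across, its top 86 mm and the spindle's top 92 mm above the table, at x -52, y 64 mm in the winder's frame.
- lock_knob (a joint): How far the red knob is pulled out (m): 0 home, 0.030 fully out; begins at 0 to 0.004. It slides level along the winder's -x, with about 2 N of friction and a detent click of about 6 N at 7 to 13 mm, and stays where it is left. Until it is about 20 mm out, its rod bars the arm (which then gives 0.17 rad at most).
- knob_grip (a point): Centre of the red knob: a disc 26 mm across and 22 mm long on a level 10 mm rod along the winder's x, 45 mm above the table. It moves with the knob. When home, 32 mm of bare rod lies between knob and bracket. Beneath it is only the table.
- tension_arm (a joint): Arm angle (rad): 0 at rest, growing clockwise from above (post moves to the winder's +x) to 0.70 at the back stop. A spring returns it to 0: about 2 N at the post at rest, 7.5 N fully back; riding up the catch adds up to 8 N from 0.05 to 0.3. By 0.43 the catch has clicked in behind the arm's tail and then keeps the arm from returning below that.
- tab (a point): Yellow post, 80 mm above the table: upright, 18 mm across, on the blue arm's free end, 140 mm from the pivot axis, standing free from 52 to 104 mm above the table. It moves with the arm: at angle a it is at x = 140 sin a, y = 140 cos a (mm, winder's frame). At rest the core begins 46 mm to its -y side and the space on its -x side is free.
- bead_jar_mid (a point): Bystander: amber bead jar with a green cap, 56 mm across, 75 mm high; point at its centre.
- glue_bottle_mid (a point): Bystander: white glue bottle with an orange cap, 48 mm across, 100 mm high; point at its centre.
- full_spool_mid (a point): Bystander: white-flanged pink spool, 68 mm across, 50 mm high; point at its centre.

How it is judged:
On the way, in this order (a step that is already met when the one before it is completed fails the run):
1. the lock knob is pulled out (value of joint lock_knob above 0.024 m), for 0.2 s.
2. the arm has been pushed past the catch's click (value of joint tension_arm above 0.47 rad), for 0.1 s.
At the end, for the whole second after the job is handed in: The fingers hold the tensioner arm beyond 0.58 rad (the catch alone holds it at 0.43, back stop at 0.70), still, pressing on it with more than 3 N; the lock knob is still more than 22 mm out; each bystander is within 30 mm of where it stood (value of joint tension_arm above 0.58 rad and velocity of joint tension_arm between -0.1 and 0.1 rad/s and contact force between the fingers and tension_arm above 3 N and value of joint lock_knob above 0.022 m and not (distance of any of bead_jar_mid, glue_bottle_mid, full_spool_mid from where it was at the start of the episode above 0.03 m)); the arm keeps its last pose, push and grip.
It fails at once if a bystander is pushed more than 30 mm or knocked over (distance of any of bead_jar_mid, glue_bottle_mid, full_spool_mid from where it was at the start of the episode above 0.03 m or angle between any of bead_jar_mid, glue_bottle_mid, full_spool_mid's own z axis and vertical above 0.5 rad).
It also fails if it takes over 48 s, if anything falls off the work surface, if the arm or the gripper's body presses on something with over 40 N, if the wrist force passes 120 N, or if a joint passes its speed limit or range.

## Working session

There is one attempt and no reset: what is moved stays moved. The work goes in short steps, Python scripts to look and compute and a tool call to move; the robot and the scene stay as the last step left them, time stands still between calls to the robot, and variables do not carry over. Pictures are saved under pics/ and viewed, and the job is handed in when it is done.

Besides the shell and the picture viewer there is one more tool, called after ">>>" in YAML: its name, and indented under it one key for each argument. arm_command: Moves the arm, as the interface text tells. Its arguments: {"type":"object","properties":{"rows":{"type":"array"},"squeeze":{"type":"number"}},"required":["rows"]}

```bash
mkdir -p pics
python3 - <<'E'
from cell import readout,get_image,camera_info
import cv2,numpy as np
print(readout.get_obs())
for n in("scene","top"):
    im,d=get_image(n); cv2.imwrite(f"pics/{n}0.png",im[:,:,::-1]); np.save(f"pics/{n}0.npy",d)
    print(n,camera_info(n))
E
```

```text
{'t': 0.0, 'joint_positions': array([ 1.09344573,  0.43519709,  0.02496785,  1.57410942, -0.01157575,
        1.13400209, -0.07509977]), 'qvel': array([-0.00054774, -0.0004275 ,  0.00053929, -0.000645  ,  0.00059968,
        0.0007364 , -0.00041001]), 'joint_efforts': array([-4.02236483e-04, -6.67853808e+01,  9.85542051e-01, -3.14463687e+01,
       -6.03869255e-02,  4.28028137e-02,  1.98750176e-04]), 'position': array([ 0.22850503, -0.581123  ,  0.19655628]), 'orientation': array([ 9.82501349e-01,  1.86253808e-01, -2.25060487e-04, -7.52795629e-04]), 'contact_force': array([ 0.45799759, -0.26394457,  0.34311327]), 'wrist_torque': array([ 0.00930661,  0.01273759, -0.01180011]), 'gripper_width': 1.0006395261976613}
scene {'K': array([[429.03688973,   0.        , 272.23213017],
       [  0.        , 429.03688973, 210.43077744],
       [  0.        ,   0.        ,   1.        ]]), 'cam_to_world': array([[-0.00217334,  0.61987521, -0.7846974 ,  1.3379216 ],
       [ 0.9997562 , -0.01589535, -0.01532559,  0.05846212],
       [-0.021973  , -0.7845394 , -0.61968954,  0.68762434],
       [ 0.        ,  0.        ,  0.        ,  1.        ]])}
top {'K': array([[504.74673947,   0.        , 290.97279092],
       [  0.        , 504.74673947, 197.81333136],
       [  0.        ,   0.        ,   1.        ]]), 'cam_to_world': array([[ 0.00368203, -0.98296583,  0.18375152,  0.42501603],
       [-0.99997237, -0.00480595, -0.00567153,  0.02180328],
       [ 0.00645802, -0.18372556, -0.98295636,  1.02154318],
       [ 0.        ,  0.        ,  0.        ,  1.        ]])}
```

View pics/top0.png

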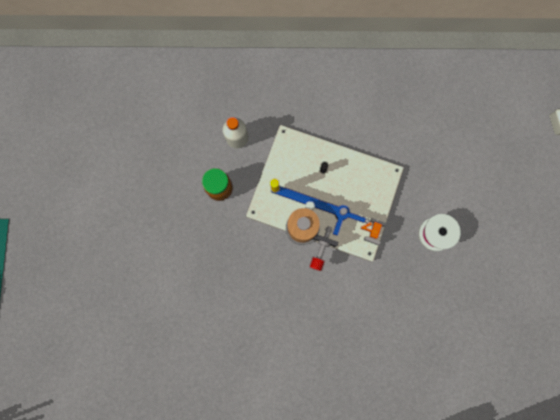

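View pics/scene0.png

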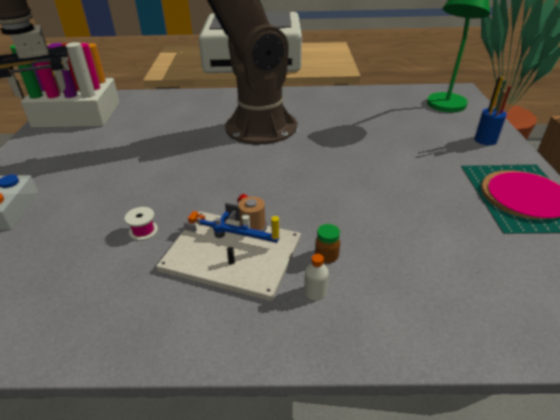

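The top view shows the red knob at about (317,264), the yellow post (275,185), pivot (343,211), back stop (324,167), jar (217,184), bottle (234,130) and spool (440,232). I'll fit the winder frame next.

```bash
cat > h.py <<'E'
import numpy as np,cv2
from cell import camera_info
def ray(n,u,v,z):
    c=camera_info(n);K=c["K"];T=c["cam_to_world"]
    d=T[:3,:3]@np.linalg.solve(K,[u,v,1]);o=T[:3,3]
    return o+d*(z-o[2])/d[2]
def proj(n,p):
    c=camera_info(n);T=np.linalg.inv(c["cam_to_world"]);q=c["K"]@(T[:3,:3]@p+T[:3,3]);return q[:2]/q[2]
E
python3 - <<'E'
import cv2
im=cv2.imread("pics/top0.png")
cv2.imwrite("pics/top0c.png",cv2.resize(im[110:290,220:420],None,fx=3.3,fy=3.3,interpolation=cv2.INTER_CUBIC))
E
```

```text
(no output)
```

View pics/top0c.png

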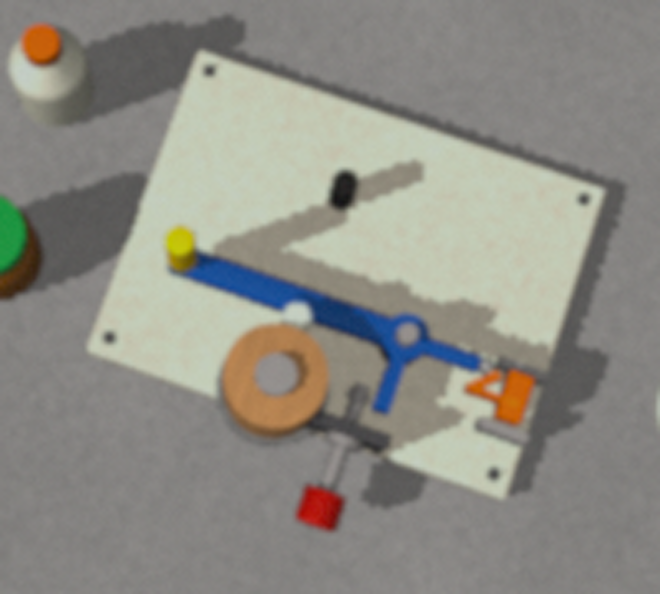

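```bash
cat >> h.py <<'E'
def fit():
    px=np.array([[200,50],[607,187],[88,350],[500,490]])/3.3+[220,110]
    W=np.array([ray("top",u,v,.018)[:2] for u,v in px])
    L=np.array([[137,180],[137,-90],[-68,180],[-68,-90]])/1000
    a=L-L.mean(0);b=W-W.mean(0)
    th=np.arctan2((a[:,0]*b[:,1]-a[:,1]*b[:,0]).sum(),(a*b).sum())
    R=np.array([[np.cos(th),-np.sin(th)],[np.sin(th),np.cos(th)]])
    t=W.mean(0)-R@L.mean(0)
    return th,R,t,W-(L@R.T+t)
E
python3 - <<'E'
from h import *
th,R,t,res=fit();print(np.degrees(th),t,res*1000)
for n,l,z in [("post",[0,.140],.104),("core",[-.052,.064],.092),("stop",[.075,.064],.058),("knobc",[-.102,0],.045)]:
    p=np.r_[R@l+t,z];print(n,p,proj("top",p),(proj("top",p)-[220,110])*3.3,"scene",proj("scene",p))
def crop(u,v,z):return ray("top",u/3.3+220,v/3.3+110,z)
for n,u,v,z in [("post",181,236,.104),("spindle",279,373,.092),("knob top",322,494,.058),("pivot",408,332,.05),("bracket top",348,430,.063)]:
    p=crop(u,v,z);print(n,p,"local",R.T@(p[:2]-t))
for n,u,v,z in [("jar",215,177,.075),("bottle",233,124,.1),("spool",442,231,.05)]:print(n,ray("top",u,v,z))
E
```

```text
-19.264112202439748 [ 0.5803101  -0.08515428] [[-2.88545494 -1.44334092]
 [-1.26325487  0.05784294]
 [-0.59676647 -2.36043201]
 [ 4.74547628  3.74592999]]
post [0.62649934 0.04700681 0.104     ] [274.63520553 181.90064845] [180.29617824 237.27213989] scene [273.59260849 218.38830773]
core [ 0.55233677 -0.00758178  0.092     ] [303.8168204  222.46205379] [276.59550733 371.12477751] scene [249.95193761 202.33154335]
stop [ 0.67222576 -0.04948202  0.058     ] [324.50783766 164.45231847] [344.87586429 179.69265096] scene [228.75742026 249.39839915]
knobc [ 0.4840213  -0.05150212  0.045     ] [325.90646306 261.10074647] [349.49132811 498.63246334] scene [234.55539339 201.04796797]
post [0.62723517 0.04661722 0.104     ] local [0.00082317 0.13987499]
spindle [ 0.5512794  -0.00893369  0.092     ] local [-0.05255214  0.06237494]
knob top [ 0.48582161 -0.03472131  0.058     ] local [-0.10583687  0.01643518]
pivot [ 0.58175479 -0.08660586  0.05      ] local [ 0.00184271 -0.00089367]
bracket top [ 0.52227135 -0.04964619  0.063     ] local [-0.06650397  0.01437158]
jar [0.64191537 0.16241419 0.075     ]
bottle [0.74002964 0.12763418 0.1       ]
spool [ 0.54262999 -0.27676395  0.05      ]
```

```bash
cat >> h.py <<'E'
from scipy.spatial.transform import Rotation as Ro
from cell import readout
def delta(target_xyz,yaw_x=None):
    "shift in tool axes (units 30mm) to target; turn about tool z (units 5deg) to tool-x yaw"
    o=readout.get_obs();M=Ro.from_quat(o["orientation"])
    d=M.inv().apply(np.array(target_xyz)-o["position"])/.03
    s="t %.2f pos %s d(units) %s"%(o["t"],np.round(o["position"],4),np.round(d,2))
    x=M.as_matrix()[:,0];y=np.degrees(np.arctan2(x[1],x[0]))
    s+=" yawx %.2f tilt %s"%(y,np.round(M.as_matrix()[:2,2],4))
    if yaw_x is not None:
        e=(yaw_x-y+180)%360-180;s+=" dz(units) %.2f"%(-e/5)
    print(s,"F",np.round(o["contact_force"],1),"w %.3f"%o["gripper_width"],"q",np.round(o["joint_positions"],2))
th,Rw,tw,_=fit()
def w(x,y,z): return np.r_[Rw@np.array([x,y])/1000+tw,z/1000]
E
python3 - <<'E'
from h import *
print(w(-111,16,45)); delta(w(-111,16,200),-19.3)
d=np.load("pics/top0.npy");im=cv2.imread("pics/top0.png").astype(int)
m=(im[:,:,2]>110)&(im[:,:,1]<40)&(im[:,:,0]<40);v,u=np.nonzero(m);s=(u>300)&(u<335)&(v>250)&(v<280);v,u=v[s],u[s]
T=camera_info("top");z=d[v,u];P=np.linalg.solve(T["K"],np.c_[u,v,np.ones(len(u))].T)*z
P=(T["cam_to_world"][:3,:3]@P).T+T["cam_to_world"][:3,3]
L=(P[:,:2]-tw)@Rw*1000;k=P[:,2]>.04;print(len(u),np.percentile(L[k],[2,10,50,90,98],axis=0),np.percentile(P[:,2],[5,50,95]))
E
```

```text
[ 0.480804   -0.03342868  0.045     ]
t 0.10 pos [ 0.2286 -0.5812  0.1966] d(units) [ 14.51 -13.91  -0.09] yawx 21.47 tilt [-0.0006  0.0012] dz(units) 8.15 F [ 0.   0.1 -0.5] w 1.002 q [ 1.09  0.44  0.02  1.57 -0.01  1.13 -0.08]
101 [[-121.14585714    6.06288897]
 [-119.63156654    7.63618946]
 [-112.91069923   16.0381218 ]
 [-105.73674796   23.72739387]
 [-104.41670606   25.50249772]] [0.05295886 0.05730422 0.06116807]
```

>>> arm_command:
  rows:
    - {"linear": [0, 0, 0], "dr": [0, 0, 1], "fingers": 1}
    - {"linear": [0, 0, 0], "dr": [0, 0, 1], "fingers": 1}
    - {"linear": [0, 0, 0], "dr": [0, 0, 1], "fingers": 1}
    - {"linear": [0, 0, 0], "dr": [0, 0, 1], "fingers": 1}
    - {"linear": [0, 0, 0], "dr": [0, 0, 1], "fingers": 1}
    - {"linear": [0, 0, 0], "dr": [0, 0, 1], "fingers": 1}
    - {"linear": [0, 0, 0], "dr": [0, 0, 1], "fingers": 1}
    - {"linear": [0, 0, 0], "dr": [0, 0, 1], "fingers": 1}

```text
t: 0.9
position: [0.2287, -0.5813, 0.1969]
orientation: [0.987, -0.163, -0.0, -0.0]
contact_force: [-0.4, 0.5, 0.5]
gripper_width: 1.002
```

```bash
python3 -c "
from h import *
delta(w(-112,16,200),-19.3)"
```

```text
t 0.90 pos [ 0.2287 -0.5813  0.1969] d(units) [  2.06 -20.    -0.09] yawx -18.74 tilt [-0.0004  0.0008] dz(units) 0.11 F [-0.4  0.5  0.5] w 1.002 q [ 0.99  0.44  0.18  1.58 -0.08  1.13 -0.71]
```

>>> arm_command:
  rows:
    - {"linear": [0.1, -1, 0], "dr": [0, 0, 0.1], "fingers": 1}
    - {"linear": [0.1, -1, 0], "dr": [0, 0, 0], "fingers": 1}
    - {"linear": [0.1, -1, 0], "dr": [0, 0, 0], "fingers": 1}
    - {"linear": [0.1, -1, 0], "dr": [0, 0, 0], "fingers": 1}
    - {"linear": [0.1, -1, 0], "dr": [0, 0, 0], "fingers": 1}
    - {"linear": [0.1, -1, 0], "dr": [0, 0, 0], "fingers": 1}
    - {"linear": [0.1, -1, 0], "dr": [0, 0, 0], "fingers": 1}
    - {"linear": [0.1, -1, 0], "dr": [0, 0, 0], "fingers": 1}

```text
t: 1.7
position: [0.3297, -0.3611, 0.1971]
orientation: [0.986, -0.165, -0.0, -0.0]
contact_force: [0.8, -0.2, -0.2]
gripper_width: 0.998
```

>>> arm_command:
  rows:
    - {"linear": [0.1, -1, 0], "dr": [0, 0, 0], "fingers": 1}
    - {"linear": [0.1, -1, 0], "dr": [0, 0, 0], "fingers": 1}
    - {"linear": [0.1, -1, 0], "dr": [0, 0, 0], "fingers": 1}
    - {"linear": [0.1, -1, 0], "dr": [0, 0, 0], "fingers": 1}
    - {"linear": [0.1, -1, 0], "dr": [0, 0, 0], "fingers": 1}
    - {"linear": [0.1, -1, 0], "dr": [0, 0, 0], "fingers": 1}
    - {"linear": [0.1, -1, 0], "dr": [0, 0, 0], "fingers": 1}
    - {"linear": [0.1, -1, 0], "dr": [0, 0, 0], "fingers": 1}

```text
t: 2.5
position: [0.4306, -0.1422, 0.1972]
orientation: [0.986, -0.165, -0.0, 0.0]
contact_force: [1.2, 0.1, 0.3]
gripper_width: 0.999
```

```bash
python3 -c "
from h import *
delta(w(-112,16,200),-19.3)"
```

```text
t 2.50 pos [ 0.4306 -0.1422  0.1972] d(units) [ 0.37 -3.97 -0.09] yawx -19.03 tilt [-0.0003 -0.    ] dz(units) 0.05 F [1.2 0.1 0.3] w 0.999 q [ 0.28  0.16 -0.09  1.96  0.02  1.02 -1.72]
```

>>> arm_command:
  rows:
    - {"linear": [0.1, -1, 0], "dr": [0, 0, 0], "fingers": 1}
    - {"linear": [0.1, -1, 0], "dr": [0, 0, 0], "fingers": 1}
    - {"linear": [0.1, -1, 0], "dr": [0, 0, 0], "fingers": 1}
    - {"linear": [0, -0.8, 0], "dr": [0, 0, 0], "fingers": 1}
    - {"linear": [0, 0, 0], "dr": [0, 0, 0], "fingers": 1}

```text
t: 3.0
position: [0.4768, -0.0348, 0.1971]
orientation: [0.987, -0.163, -0.0, -0.001]
contact_force: [-0.0, -0.2, -0.6]
gripper_width: 1.002
```

```bash
cat > wl.py <<'E'
from h import *
from cell import get_image
import sys
o=readout.get_obs();im,d=get_image("wrist")
cv2.imwrite(f"pics/{sys.argv[1]}.png",im[:,:,::-1]);np.save(f"pics/{sys.argv[1]}.npy",d)
T=np.eye(4);T[:3,:3]=Ro.from_quat(o["orientation"]).as_matrix();T[:3,3]=o["position"]
c=camera_info("wrist");np.savez(f"pics/{sys.argv[1]}.npz",K=c["K"],T=T@c["hand_eye"])
E
python3 wl.py w1; python3 -c "
from h import *
delta(w(-112,16,200),-19.3)"
```

```text
t 3.05 pos [ 0.4762 -0.037   0.197 ] d(units) [ 0.07 -0.16 -0.1 ] yawx -18.84 tilt [-0.0006  0.0004] dz(units) 0.09 F [-0.9 -0.  -0.5] w 1.001 q [ 0.11  0.21 -0.17  1.91  0.04  1.03 -1.98]
```

View pics/w1.png

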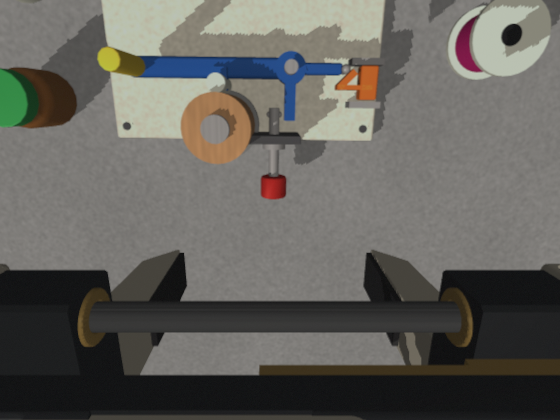

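The wrist view has the knob at about (273,187), spindle (216,129), post (108,60) and pivot (291,66). I'll check these against the fit.

Run:
```python
from h import *
f=np.load("pics/w1.npz");K,T=f["K"],f["T"];d=np.load("pics/w1.npy")
def r(u,v,z):
    q=T[:3,:3]@np.linalg.solve(K,[u,v,1]);return T[:3,3]+q*(z-T[2,3])/q[2]
for n,u,v,z in [("spindle",216,128,.092),("post",108,58,.104),("rod",273,162,.05),("c1",118,138,.018),("c2",372,140,.018),("stop?",0,0,.058)][:5]:
    p=r(u,v,z);print(n,np.round(p,4),np.round(Rw.T@(p[:2]-tw)*1000,1))
im=cv2.imread("pics/w1.png").astype(int)
m=(im[:,:,2]>90)&(im[:,:,1]<50)&(im[:,:,0]<50);v,u=np.nonzero(m);s=(u>255)&(u<295)&(v>165)&(v<205);v,u=v[s],u[s]
P=np.linalg.solve(K,np.c_[u,v,np.ones(len(u))].T)*d[v,u];P=(T[:3,:3]@P).T+T[:3,3]
L=(P[:,:2]-tw)@Rw*1000;print(np.percentile(np.c_[L,P[:,2]*1000],[2,10,50,90,98],axis=0).round(1))
```

```text
spindle [ 0.5521 -0.0077  0.092 ] [-52.2  63.8]
post [0.6262 0.0481 0.104 ] [ -0.6 140.9]
rod [ 0.5034 -0.041   0.05  ] [-87.1  16.3]
c1 [0.575  0.1071 0.018 ] [-68.4 179.8]
c2 [ 0.4869 -0.1455  0.018 ] [-68.3 -87.8]
[[-121.2    6.    50.8]
 [-119.4    8.    52.2]
 [-111.    16.1   55.7]
 [-103.7   25.    57.7]
 [-102.2   27.1   58.6]]
```

>>> arm_command:
  rows:
    - {"linear": [0.07, -0.16, 1], "dr": [0, 0, 0.1], "fingers": 1}
    - {"linear": [0, 0, 1], "dr": [0, 0, 0], "fingers": 1}
    - {"linear": [0, 0, 1], "dr": [0, 0, 0], "fingers": 1}
    - {"linear": [0, 0, 0.6], "dr": [0, 0, 0], "fingers": 1}
    - {"linear": [0, 0, 0], "dr": [0, 0, 0], "fingers": 1}

```text
t: 3.55
position: [0.4772, -0.036, 0.0871]
orientation: [0.985, -0.17, -0.002, 0.001]
contact_force: [-0.6, 0.0, 0.0]
gripper_width: 0.999
```

```bash
python3 -c "
from h import *
delta(w(-112,16.5,27),-19.3)"
```

```text
t 3.55 pos [ 0.4772 -0.036   0.0871] d(units) [ 0.06 -0.14  2.  ] yawx -19.60 tilt [-0.0052 -0.0006] dz(units) -0.06 F [-0.6  0.   0. ] w 0.999 q [ 0.09  0.35 -0.16  2.04  0.08  0.77 -2.03]
```

>>> arm_command:
  rows:
    - {"linear": [0.06, -0.14, 0.7], "dr": [0, 0, 0], "fingers": 1}
    - {"linear": [0, 0, 0.7], "dr": [0, 0, 0], "fingers": 1}
    - {"linear": [0, 0, 0.6], "dr": [0, 0, 0], "fingers": 1}
    - {"linear": [0, 0, 0], "dr": [0, 0, 0], "fingers": 1}
    - {"linear": [0, 0, 0], "dr": [0, 0, 0], "fingers": 1}

```text
t: 4.05
position: [0.4832, -0.0319, 0.0303]
orientation: [0.985, -0.17, 0.0, 0.0]
contact_force: [0.3, -0.1, 0.7]
gripper_width: 0.999
```

```bash
python3 -c "
from h import *
delta(w(-112,16.5,27),-19.3)"
```

```text
t 4.05 pos [ 0.4832 -0.0319  0.0303] d(units) [-0.09  0.06  0.11] yawx -19.57 tilt [ 0.0005 -0.0003] dz(units) -0.05 F [ 0.3 -0.1  0.7] w 0.999 q [ 0.07  0.44 -0.15  2.08  0.11  0.63 -2.07]
```

>>> arm_command:
  rows:
    - {"linear": [-0.09, 0.06, 0.1], "dr": [0, 0, 0], "fingers": 0.2}
    - {"linear": [0, 0, 0], "dr": [0, 0, 0], "fingers": -0.2}
    - {"linear": [0, 0, 0], "dr": [0, 0, 0], "fingers": -0.6}
    - {"linear": [0, 0, 0], "dr": [0, 0, 0], "fingers": -1}
    - {"linear": [0, 0, 0], "dr": [0, 0, 0], "fingers": -1}
    - {"linear": [0, 0, 0], "dr": [0, 0, 0], "fingers": -1}
    - {"linear": [0, 0, 0], "dr": [0, 0, 0], "fingers": -1}
  squeeze: 40

```text
t: 4.75
position: [0.4796, -0.0321, 0.0263]
orientation: [0.986, -0.17, -0.0, 0.0]
contact_force: [-0.5, 0.0, 0.1]
gripper_width: 0.437
```

```bash
python3 wl.py w2; python3 -c "
from h import *
delta(w(-112,16.5,27),-19.3)"
```

```text
t 4.80 pos [ 0.4796 -0.0321  0.0263] d(units) [ 0.02  0.01 -0.02] yawx -19.53 tilt [ 0. -0.] dz(units) -0.05 F [ 0.2 -0.1 -0.6] w 0.398 q [ 0.07  0.44 -0.15  2.09  0.11  0.62 -2.07]
```

View pics/w2.png

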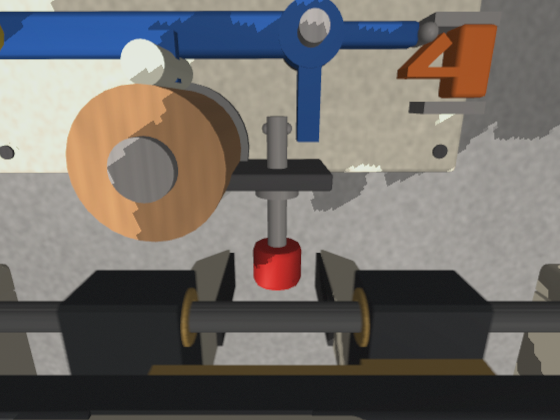

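The knob (277,262) sits between the pads, which are still closing.

>>> arm_command:
  rows:
    - {"linear": [0, 0, 0], "dr": [0, 0, 0], "fingers": -1}
    - {"linear": [0, 0, 0], "dr": [0, 0, 0], "fingers": -1}
    - {"linear": [0, 0, 0], "dr": [0, 0, 0], "fingers": -1}
    - {"linear": [0, 0, 0], "dr": [0, 0, 0], "fingers": -1}

```text
t: 5.2
position: [0.4801, -0.033, 0.0273]
orientation: [0.985, -0.17, 0.0, 0.0]
contact_force: [-5.9, -3.5, 29.1]
gripper_width: 0.052
```

```bash
python3 wl.py w3; python3 -c "
from h import *
delta(w(-142,16.5,27),-19.3)"
```

```text
t 5.25 pos [ 0.4803 -0.0329  0.0277] d(units) [-1.01 -0.    0.02] yawx -19.57 tilt [ 0.0013 -0.001 ] dz(units) -0.05 F [-6.4 -2.7 27.6] w 0.023 q [ 0.07  0.44 -0.15  2.09  0.11  0.62 -2.07]
```

View pics/w3.png

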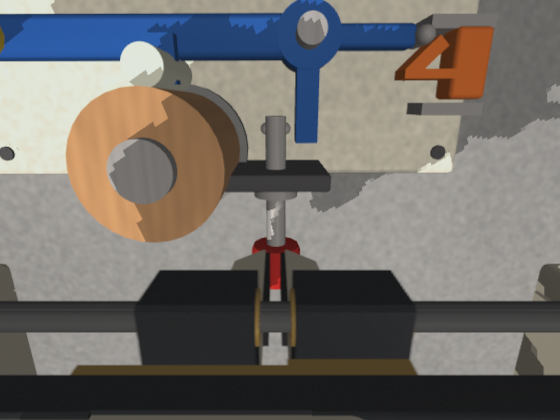

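The fingers read as almost shut with about 28 N upward on the tool, so this isn't a clean side grip. I'll look at it from another view.

Run:
```python
from h import *
from cell import get_image
im,d=get_image("scene");cv2.imwrite("pics/s1.png",cv2.resize(im[120:260,170:340,::-1],None,fx=4,fy=4,interpolation=cv2.INTER_CUBIC))
f=np.load("pics/w3.npz");K,T=f["K"],f["T"];d=np.load("pics/w3.npy")
def X(u,v):
    q=T[:3,:3]@(np.linalg.solve(K,[u,v,1])*d[v,u])+T[:3,3];return (Rw.T@(q[:2]-tw)*1000).round(1),(q[2]*1000).round(1)
for u,v in [(276,244),(276,260),(276,275),(276,285),(268,270),(284,270),(245,262),(305,262),(262,258),(292,258)]:print(u,v,X(u,v))
```

```text
276 244 (array([-99.6,  16.5]), np.float64(49.6))
276 260 (array([-105.6,   16.6]), np.float64(56.3))
276 275 (array([-113.7,   16.6]), np.float64(57.0))
276 285 (array([-119.5,   16.7]), np.float64(56.9))
268 270 (array([-101.8,   20.3]), np.float64(74.6))
284 270 (array([-101.1,   13.1]), np.float64(76.1))
245 262 (array([-100.1,   31. ]), np.float64(69.7))
305 262 (array([-100.6,    3.1]), np.float64(69.1))
262 258 (array([-99.9,  23.2]), np.float64(66.0))
292 258 (array([-99.9,   9. ]), np.float64(66.1))
```

View pics/s1.png

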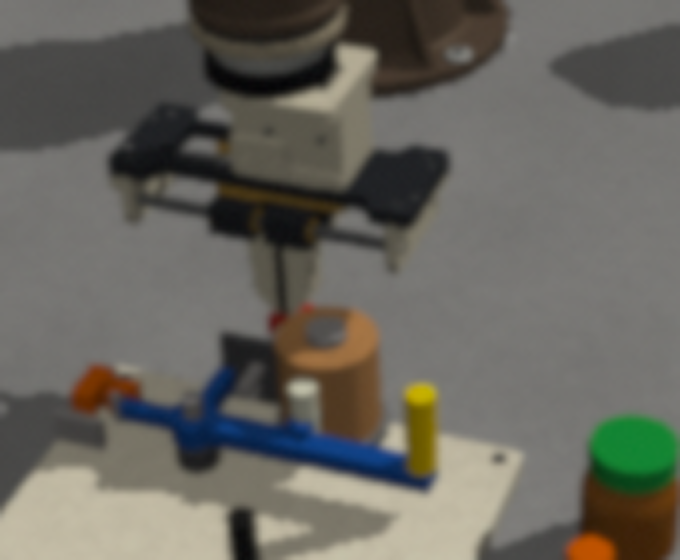

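Run:
```python
from h import *
H=camera_info("wrist")["hand_eye"];print(H.round(3))
for n,pts in [("w2",[(232,257),(228,262),(233,265),(215,275),(230,300),(200,300),(320,258),(326,270),(208,330)]),("w1",[(182,258),(182,270),(165,280),(368,258),(375,280),(150,320)]),("w3",[(245,258),(262,258),(262,280),(290,280),(276,320),(268,265),(270,300),(275,350)])]:
    K=np.load(f"pics/{n}.npz")["K"];d=np.load(f"pics/{n}.npy")
    for u,v in pts:
        q=H[:3,:3]@(np.linalg.solve(K,[u,v,1])*d[v,u])+H[:3,3];print(n,u,v,(q*1000).round(0))
```

```text
[[-0.001 -0.955 -0.298  0.082]
 [ 1.    -0.001  0.001 -0.001]
 [-0.001 -0.298  0.955 -0.187]
 [ 0.     0.     0.     1.   ]]
w2 232 257 [ 10. -22. -34.]
w2 228 262 [ 10. -23. -40.]
w2 233 265 [  8. -21. -37.]
w2 215 275 [ 12. -27. -55.]
w2 230 300 [ -3. -21. -50.]
w2 200 300 [ 12. -29. -74.]
w2 320 258 [ 10.  21. -35.]
w2 326 270 [ 12.  22. -51.]
w2 208 330 [  26.  -18. -111.]
w1 182 258 [  9. -47. -33.]
w1 182 270 [  4. -47. -35.]
w1 165 280 [ 10. -48. -56.]
w1 368 258 [ 10.  45. -34.]
w1 375 280 [  5.  45. -47.]
w1 150 320 [  29.  -33. -112.]
w3 245 258 [ 12. -15. -38.]
w3 262 258 [ 12.  -7. -39.]
w3 262 280 [ 12.  -6. -60.]
w3 290 280 [ 12.   5. -60.]
w3 276 320 [  29.   -1. -111.]
w3 268 265 [ 10.  -4. -42.]
w3 270 300 [-53.  -4.  28.]
w3 275 350 [-96.  -1.  29.]
```

The wrist depth puts the real fingertips about 31 mm behind the reported TCP. That fits the tips now resting on top of the knob: 27 + 31 = 58 mm. I'll lift, reopen and go down that much further.

>>> arm_command:
  rows:
    - {"linear": [0, 0, -0.6], "dr": [0, 0, 0], "fingers": -1}
    - {"linear": [0, 0, -0.4], "dr": [0, 0, 0], "fingers": 0.4}
    - {"linear": [0, 0, 0], "dr": [0, 0, 0], "fingers": 0.4}
    - {"linear": [0, 0, 0], "dr": [0, 0, 0], "fingers": 0.4}
    - {"linear": [0, 0, 0], "dr": [0, 0, 0], "fingers": 0.4}
    - {"linear": [0, 0, 0], "dr": [0, 0, 0], "fingers": 0.4}
    - {"linear": [0, 0, 0], "dr": [0, 0, 0], "fingers": 0.4}
    - {"linear": [0, 0, 0], "dr": [0, 0, 0], "fingers": 0.4}

```text
t: 6.1
position: [0.4794, -0.0322, 0.056]
orientation: [0.986, -0.17, -0.0, 0.0]
contact_force: [-0.4, 0.3, -0.2]
gripper_width: 0.565
```

```bash
python3 wl.py w4
python3 - <<'E'
from h import *
delta(w(-112,16.5,-4),-19.3)
H=camera_info("wrist")["hand_eye"];K=np.load("pics/w4.npz")["K"];d=np.load("pics/w4.npy")
v,u=np.mgrid[0:420,0:560];P=np.linalg.solve(K,np.stack([u.ravel(),v.ravel(),np.ones(u.size)]))*d.ravel()
Q=(H[:3,:3]@P).T*1000+H[:3,3]*1000
for s in(-1,1):
    k=(d.ravel()>0)&(abs(Q[:,0])<15)&(Q[:,1]*s>15)&(Q[:,1]*s<60)&(Q[:,2]<-10);q=Q[k];print(k.sum(),np.percentile(q,[1,50,99],axis=0).round(1))
E
```

```text
t 6.15 pos [ 0.4795 -0.0322  0.0561] d(units) [0.02 0.01 2.  ] yawx -19.53 tilt [-0.0004 -0.    ] dz(units) -0.05 F [ 0.5 -0.2 -0.3] w 0.609 q [ 0.08  0.39 -0.16  2.07  0.1   0.69 -2.05]
3058 [[  -8.5  -42.7 -110.8]
 [  11.3  -29.5  -63.3]
 [  14.6  -26.9  -30.5]]
3017 [[  -8.7   24.6 -107.6]
 [  11.1   27.2  -63. ]
 [  14.5   40.5  -30.4]]
```

View pics/w4.png

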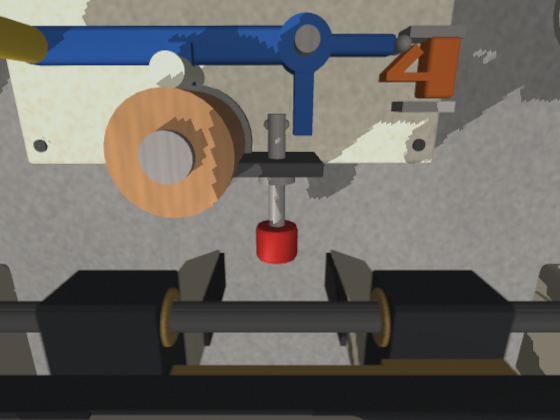

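The fingertips end at tool z −30 mm, so that offset is confirmed. The knob at (277,242) is centred between the open pads, so I'll go down and close.

>>> arm_command:
  rows:
    - {"linear": [0, 0, 0.7], "dr": [0, 0, 0], "fingers": 0.3}
    - {"linear": [0, 0, 0.7], "dr": [0, 0, 0], "fingers": 0.3}
    - {"linear": [0, 0, 0.6], "dr": [0, 0, 0], "fingers": 0.3}
    - {"linear": [0, 0, 0], "dr": [0, 0, 0], "fingers": 0.3}
    - {"linear": [0, 0, 0], "dr": [0, 0, 0], "fingers": -1}
    - {"linear": [0, 0, 0], "dr": [0, 0, 0], "fingers": -1}
    - {"linear": [0, 0, 0], "dr": [0, 0, 0], "fingers": -1}
    - {"linear": [0, 0, 0], "dr": [0, 0, 0], "fingers": -1}

```text
t: 6.95
position: [0.4801, -0.0322, -0.003]
orientation: [0.986, -0.17, 0.001, -0.0]
contact_force: [0.4, -0.3, 0.0]
gripper_width: 0.347
```

>>> arm_command:
  rows:
    - {"linear": [0, 0, 0], "dr": [0, 0, 0], "fingers": -1}
    - {"linear": [0, 0, 0], "dr": [0, 0, 0], "fingers": -1}
    - {"linear": [0, 0, 0], "dr": [0, 0, 0], "fingers": -1}

```text
t: 7.25
position: [0.4796, -0.033, -0.0033]
orientation: [0.985, -0.17, 0.0, 0.0]
contact_force: [-1.6, -4.3, 6.2]
gripper_width: 0.277
```

```bash
python3 wl.py w5; python3 -c "
from h import *
delta(w(-142,16.5,-4),-19.3)"
```

```text
t 7.30 pos [ 0.4796 -0.033  -0.0033] d(units) [-0.99 -0.01  0.02] yawx -19.57 tilt [ 0.0001 -0.0009] dz(units) -0.05 F [-0.9 -4.6  6.8] w 0.269 q [ 0.06  0.49 -0.14  2.11  0.13  0.54 -2.08]
```

View pics/w5.png

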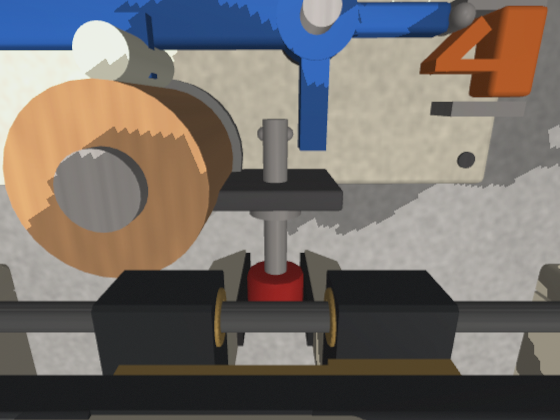

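The pads are on the knob sides at 24.7 mm, so they sit a few mm above its centre. I'll lower 5 mm and grip again.

>>> arm_command:
  rows:
    - {"linear": [0, 0, 0], "dr": [0, 0, 0], "fingers": -0.2}
    - {"linear": [0, 0, 0], "dr": [0, 0, 0], "fingers": -0.2}
    - {"linear": [0, 0, 0.17], "dr": [0, 0, 0], "fingers": -0.2}
    - {"linear": [0, 0, 0], "dr": [0, 0, 0], "fingers": -1}
    - {"linear": [0, 0, 0], "dr": [0, 0, 0], "fingers": -1}
    - {"linear": [0, 0, 0], "dr": [0, 0, 0], "fingers": -1}
    - {"linear": [0, 0, 0], "dr": [0, 0, 0], "fingers": -1}
  squeeze: 45

```text
t: 8.0
position: [0.4789, -0.0329, -0.0091]
orientation: [0.985, -0.17, -0.001, 0.0]
contact_force: [-1.0, -4.0, -3.5]
gripper_width: 0.271
```

```bash
python3 -c "
from h import *
delta(w(-142,16.5,-9),-19.3)"
```

```text
t 8.00 pos [ 0.4789 -0.0329 -0.0091] d(units) [-0.97 -0.02 -0.  ] yawx -19.56 tilt [-0.0013 -0.0007] dz(units) -0.05 F [-1.  -4.  -3.5] w 0.271 q [ 0.06  0.5  -0.14  2.12  0.13  0.53 -2.09]
```

>>> arm_command:
  rows:
    - {"linear": [-0.2, 0, 0], "dr": [0, 0, 0], "fingers": -1}
    - {"linear": [-0.2, 0, 0], "dr": [0, 0, 0], "fingers": -1}
    - {"linear": [-0.2, 0, 0], "dr": [0, 0, 0], "fingers": -1}
    - {"linear": [-0.2, 0, 0], "dr": [0, 0, 0], "fingers": -1}
    - {"linear": [-0.2, 0, 0], "dr": [0, 0, 0], "fingers": -1}
    - {"linear": [0, 0, 0], "dr": [0, 0, 0], "fingers": -1}

```text
t: 8.6
position: [0.4512, -0.023, -0.009]
orientation: [0.985, -0.17, 0.0, 0.0]
contact_force: [2.1, -6.8, -8.6]
gripper_width: 0.271
```

```bash
python3 wl.py w6; python3 -c "
from h import *
delta(w(-142,16.5,-9),-19.3)"
```

```text
t 8.65 pos [ 0.4512 -0.0231 -0.009 ] d(units) [ 0.01 -0.02 -0.  ] yawx -19.58 tilt [ 0.     -0.0009] dz(units) -0.06 F [ 1.2 -6.9 -7. ] w 0.271 q [ 0.04  0.47 -0.14  2.19  0.13  0.49 -2.11]
```

View pics/w6.png

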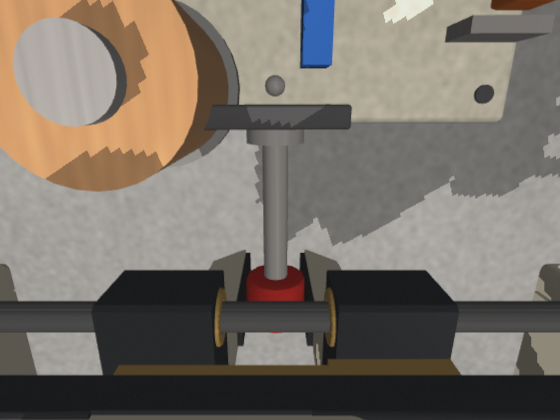

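The knob moved with the pads, the rod is long and its end is at the bracket. I'll pull a little further until the stop is felt.

>>> arm_command:
  rows:
    - {"linear": [-0.07, 0, 0], "dr": [0, 0, 0], "fingers": -1}
    - {"linear": [0, 0, 0], "dr": [0, 0, 0], "fingers": -1}

```text
t: 8.85
position: [0.4513, -0.023, -0.0089]
orientation: [0.985, -0.17, 0.002, 0.0]
contact_force: [7.3, -9.7, -14.8]
gripper_width: 0.276
```

>>> arm_command:
  rows:
    - {"linear": [-0.07, 0, 0], "dr": [0, 0, 0], "fingers": -1}
    - {"linear": [0, 0, 0], "dr": [0, 0, 0], "fingers": -1}

```text
t: 9.05
position: [0.4514, -0.023, -0.0087]
orientation: [0.985, -0.171, 0.003, 0.0]
contact_force: [13.3, -13.1, -21.7]
gripper_width: 0.272
```

```bash
python3 -c "
from h import *
delta(w(-142,16.5,-9),-19.3)"
```

```text
t 9.05 pos [ 0.4514 -0.023  -0.0087] d(units) [ 0.01 -0.01  0.01] yawx -19.67 tilt [ 0.0066 -0.0015] dz(units) -0.07 F [ 13.3 -13.1 -21.7] w 0.272 q [ 0.04  0.47 -0.13  2.19  0.14  0.48 -2.12]
```

The pull force now rises with no motion, so the knob is at its stop. I'll relax, release and rise.

>>> arm_command:
  rows:
    - {"linear": [0.1, 0, 0], "dr": [0, 0, 0], "fingers": -1}
    - {"linear": [0, 0, 0], "dr": [0, 0, 0], "fingers": 0.2}
    - {"linear": [0, 0, 0], "dr": [0, 0, 0], "fingers": 0.2}
    - {"linear": [0, 0, 0], "dr": [0, 0, 0], "fingers": 0.2}
    - {"linear": [0, 0, 0], "dr": [0, 0, 0], "fingers": 0.2}
    - {"linear": [0, 0, -0.7], "dr": [0, 0, 0], "fingers": 0.2}
    - {"linear": [0, 0, -1], "dr": [0, 0, 0], "fingers": 0.2}
    - {"linear": [0, 0, -1], "dr": [0, 0, 0], "fingers": 0.2}

```text
t: 9.85
position: [0.4497, -0.0214, 0.073]
orientation: [0.986, -0.169, -0.001, -0.0]
contact_force: [-0.1, 0.7, -1.0]
gripper_width: 0.6
```

>>> arm_command:
  rows:
    - {"linear": [0, 0, -1], "dr": [0, 0, 0], "fingers": 0.2}
    - {"linear": [0, 0, -1], "dr": [0, 0, 0], "fingers": 0.2}
    - {"linear": [0, 0, 0], "dr": [0, 0, -1], "fingers": 0.2}
    - {"linear": [0, 0, 0], "dr": [0, 0, -1], "fingers": 0.2}
    - {"linear": [0, 0, 0], "dr": [0, 0, -1], "fingers": 0.2}
    - {"linear": [0, 0, 0], "dr": [0, 0, -1], "fingers": 0.2}
    - {"linear": [0, 0, 0], "dr": [0, 0, -1], "fingers": 0.2}
    - {"linear": [0, 0, 0], "dr": [0, 0, -1], "fingers": 0.2}

```text
t: 10.65
position: [0.4501, -0.0215, 0.1323]
orientation: [0.996, 0.093, 0.0, 0.0]
contact_force: [0.7, -0.4, -0.4]
gripper_width: 0.6
```

>>> arm_command:
  rows:
    - {"linear": [0, 0, 0], "dr": [0, 0, -1], "fingers": 0.2}
    - {"linear": [0, 0, 0], "dr": [0, 0, -1], "fingers": 0.2}
    - {"linear": [0, 0, 0], "dr": [0, 0, -1], "fingers": 0.2}
    - {"linear": [0, 0, 0], "dr": [0, 0, -1], "fingers": 0.2}
    - {"linear": [0, 0, 0], "dr": [0, 0, -1], "fingers": 0.2}
    - {"linear": [0, 0, 0], "dr": [0, 0, -1], "fingers": 0.2}
    - {"linear": [0, 0, 0], "dr": [0, 0, -1], "fingers": 0.2}
    - {"linear": [0, 0, 0], "dr": [0, 0, -1], "fingers": 0.2}

```text
t: 11.45
position: [0.4501, -0.0215, 0.1323]
orientation: [0.904, 0.428, 0.0, 0.0]
contact_force: [-0.2, -0.8, 0.8]
gripper_width: 0.595
```

Run:
```python
from h import *
from cell import get_image
delta(w(0,140,140),70.7)
im,d=get_image("top");cv2.imwrite("pics/t2.png",cv2.resize(im[110:290,200:420,::-1],None,fx=3.3,fy=3.3,interpolation=cv2.INTER_CUBIC))
```

```text
t 11.45 pos [ 0.4501 -0.0215  0.1323] d(units) [ 5.49  3.11 -0.26] yawx 50.70 tilt [ 0.0001 -0.    ] dz(units) -4.00 F [-0.2 -0.8  0.8] w 0.595 q [ 0.27  0.26 -0.4   2.04  0.13  0.87 -0.9 ]
```

View pics/t2.png

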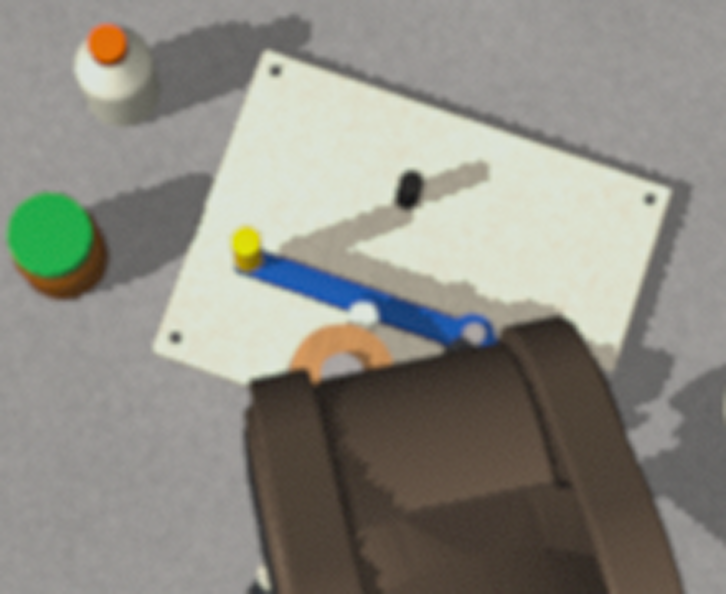

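The post and arm are still at rest and the knob side is hidden by the robot. I'll move over the post.

>>> arm_command:
  rows:
    - {"linear": [0.92, 0.52, 0], "dr": [0, 0, 0], "fingers": 0.2}
    - {"linear": [0.92, 0.52, 0], "dr": [0, 0, 0], "fingers": 0.2}
    - {"linear": [0.92, 0.52, 0], "dr": [0, 0, 0], "fingers": 0.2}
    - {"linear": [0.92, 0.52, 0], "dr": [0, 0, 0], "fingers": 0.2}
    - {"linear": [0.92, 0.52, 0], "dr": [0, 0, 0], "fingers": 0.2}
    - {"linear": [0.92, 0.52, 0], "dr": [0, 0, 0], "fingers": 0.2}
    - {"linear": [0, 0, 0], "dr": [0, 0, -1], "fingers": 0.2}
    - {"linear": [0, 0, 0], "dr": [0, 0, -1], "fingers": 0.2}

```text
t: 12.3
position: [0.6282, 0.0475, 0.1317]
orientation: [0.863, 0.505, -0.0, -0.0]
contact_force: [-0.2, -0.2, -0.3]
gripper_width: 0.599
```

>>> arm_command:
  rows:
    - {"linear": [0, 0, 0], "dr": [0, 0, -1], "fingers": 0.2}
    - {"linear": [0, 0, 0], "dr": [0, 0, -1], "fingers": 0.2}
    - {"linear": [0, 0, 0], "dr": [0, 0, 0], "fingers": 0.2}

```text
t: 12.6
position: [0.6276, 0.0465, 0.132]
orientation: [0.817, 0.577, -0.0, -0.0]
contact_force: [-0.4, -0.0, 0.2]
gripper_width: 0.599
```

```bash
python3 wl.py w7; python3 -c "
from h import *
delta(w(0,140.5,32),70.7)"
```

```text
t 12.65 pos [0.6276 0.0465 0.1321] d(units) [ 0.02 -0.04  3.34] yawx 70.30 tilt [-0.0003  0.0002] dz(units) -0.08 F [ 0.7 -0.6 -0.1] w 0.599 q [ 0.14  0.54 -0.45  1.61  0.26  1.05 -0.73]
```

View pics/w7.png

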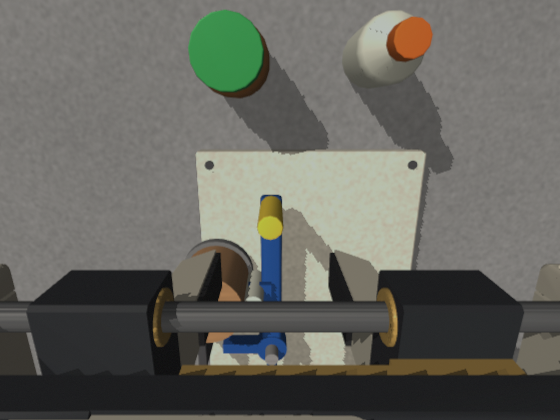

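The post top at (270,227) is centred between the jaws, so I'll go down and close on it.

>>> arm_command:
  rows:
    - {"linear": [0, -0.04, 0.8], "dr": [0, 0, 0], "fingers": 0.2}
    - {"linear": [0, 0, 0.9], "dr": [0, 0, 0], "fingers": 0.2}
    - {"linear": [0, 0, 0.9], "dr": [0, 0, 0], "fingers": 0.2}
    - {"linear": [0, 0, 0.7], "dr": [0, 0, 0], "fingers": 0.2}
    - {"linear": [0, 0, 0], "dr": [0, 0, 0], "fingers": -1}
    - {"linear": [0, 0, 0], "dr": [0, 0, 0], "fingers": -1}
    - {"linear": [0, 0, 0], "dr": [0, 0, 0], "fingers": -1}
    - {"linear": [0, 0, 0], "dr": [0, 0, 0], "fingers": -1}
  squeeze: 20

```text
t: 13.45
position: [0.6277, 0.0471, 0.0347]
orientation: [0.817, 0.577, 0.001, 0.001]
contact_force: [-0.1, -0.3, 0.1]
gripper_width: 0.301
```

>>> arm_command:
  rows:
    - {"linear": [0, 0, 0], "dr": [0, 0, 0], "fingers": -1}
    - {"linear": [0, 0, 0], "dr": [0, 0, 0], "fingers": -1}
    - {"linear": [0, 0, 0], "dr": [0, 0, 0], "fingers": -1}

```text
t: 13.75
position: [0.627, 0.0472, 0.034]
orientation: [0.817, 0.577, 0.0, 0.0]
contact_force: [-2.4, 1.7, 5.8]
gripper_width: 0.189
```

```bash
python3 wl.py w8; python3 -c "
from h import *
delta(w(0,140.5,32),70.7)"
```

```text
t 13.80 pos [0.627  0.0472 0.0341] d(units) [ 0.   -0.01  0.07] yawx 70.47 tilt [0.001  0.0003] dz(units) -0.05 F [-1.6  0.6  6.1] w 0.191 q [ 0.12  0.65 -0.41  1.7   0.33  0.86 -0.78]
```

View pics/w8.png

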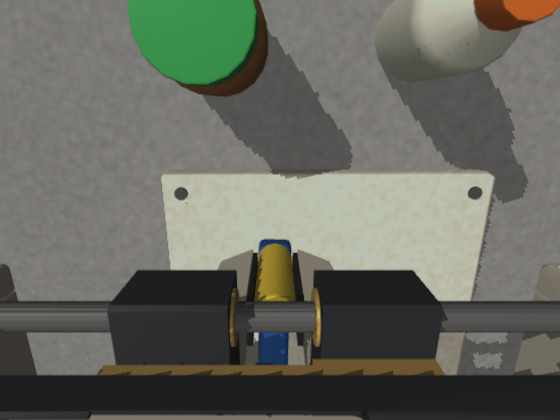

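The post is gripped (17.6 mm) and forces are low. I'll swing it along its 140 mm arc, with 2.5° turned and 6.1 mm moved per row.

>>> arm_command:
  rows:
    - {"linear": [0, 0.2, 0], "dr": [0, 0, 0.5], "fingers": -1}
    - {"linear": [-0.005, 0.2, 0], "dr": [0, 0, 0.5], "fingers": -1}
    - {"linear": [-0.005, 0.2, 0], "dr": [0, 0, 0.5], "fingers": -1}
    - {"linear": [-0.005, 0.2, 0], "dr": [0, 0, 0.5], "fingers": -1}
    - {"linear": [-0.005, 0.2, 0], "dr": [0, 0, 0.5], "fingers": -1}
    - {"linear": [-0.005, 0.2, 0], "dr": [0, 0, 0.5], "fingers": -1}
    - {"linear": [0, 0, 0], "dr": [0, 0, 0], "fingers": -1}
  squeeze: 40

```text
t: 14.5
position: [0.6558, 0.0325, 0.0337]
orientation: [0.885, 0.466, -0.002, -0.002]
contact_force: [-11.7, 1.7, 13.9]
gripper_width: 0.185
```

```bash
cat > a.py <<'E'
from h import *
import sys
o=readout.get_obs();l=Rw.T@(o["position"][:2]-tw)*1000
print("local",l.round(1),"r %.1f ang %.3f"%(np.hypot(*l),np.arctan2(l[0],l[1])),"Flocal",(Rw.T@o["contact_force"][:2]).round(1))
a=float(sys.argv[1]);delta(w(140*np.sin(a),140*np.cos(a),32),70.7-np.degrees(a))
E
python3 a.py 0.67
```

```text
local [ 32.4 135.9] r 139.8 ang 0.234 Flocal [-11.6  -2.2]
t 14.50 pos [0.6558 0.0325 0.0337] d(units) [-0.36  1.98  0.05] yawx 55.50 tilt [-0.005  0.001] dz(units) 4.64 F [-11.7   1.7  13.9] w 0.185 q [ 0.09  0.68 -0.34  1.63  0.27  0.89 -0.96]
```

The arm is past 0.17 rad, so the rod no longer bars it. I'll continue.

>>> arm_command:
  rows:
    - {"linear": [-0.005, 0.2, 0], "dr": [0, 0, 0.5], "fingers": -1}
    - {"linear": [-0.005, 0.2, 0], "dr": [0, 0, 0.5], "fingers": -1}
    - {"linear": [-0.005, 0.2, 0], "dr": [0, 0, 0.5], "fingers": -1}
    - {"linear": [-0.005, 0.2, 0], "dr": [0, 0, 0.5], "fingers": -1}
    - {"linear": [-0.005, 0.2, 0], "dr": [0, 0, 0.5], "fingers": -1}
    - {"linear": [-0.005, 0.2, 0], "dr": [0, 0, 0.5], "fingers": -1}
    - {"linear": [-0.005, 0.2, 0], "dr": [0, 0, 0.5], "fingers": -1}
    - {"linear": [-0.005, 0.2, 0], "dr": [0, 0, 0.5], "fingers": -1}

```text
t: 15.3
position: [0.6916, -0.0023, 0.0339]
orientation: [0.953, 0.304, -0.001, -0.001]
contact_force: [-7.7, 2.3, 10.6]
gripper_width: 0.188
```

```bash
python3 a.py 0.67
```

```text
local [ 77.7 114.9] r 138.7 ang 0.595 Flocal [-8.  -0.3]
t 15.30 pos [ 0.6916 -0.0023  0.0339] d(units) [0.04 0.35 0.06] yawx 35.41 tilt [-0.0018  0.0006] dz(units) 0.62 F [-7.7  2.3 10.6] w 0.188 q [ 0.08  0.71 -0.25  1.54  0.2   0.92 -1.19]
```

>>> arm_command:
  rows:
    - {"linear": [0.02, 0.2, 0], "dr": [0, 0, 0.4], "fingers": -1}
    - {"linear": [0.01, 0.13, 0], "dr": [0, 0, 0.2], "fingers": -1}
    - {"linear": [0, 0, 0], "dr": [0, 0, 0], "fingers": -1}
    - {"linear": [0, 0, 0], "dr": [0, 0, 0], "fingers": -1}

```text
t: 15.7
position: [0.6966, -0.0098, 0.0338]
orientation: [0.96, 0.28, -0.002, -0.001]
contact_force: [-12.0, 2.5, 12.4]
gripper_width: 0.19
```

```bash
python3 a.py 0.67;python3 wl.py w9
python3 - <<'E'
from h import *
from cell import get_image
for n,s in(("top",np.s_[110:290,200:420,::-1]),("scene",np.s_[160:330,120:340,::-1])):
    im,d=get_image(n);cv2.imwrite(f"pics/{n}9.png",cv2.resize(im[s],None,fx=3.3,fy=3.3,interpolation=cv2.INTER_CUBIC))
E
python3 a.py .67
```

```text
local [ 85.  109.5] r 138.6 ang 0.660 Flocal [-12.1  -1.6]
t 15.70 pos [ 0.6966 -0.0098  0.0338] d(units) [0.05 0.05 0.06] yawx 32.49 tilt [-0.0041  0.0005] dz(units) 0.04 F [-12.    2.5  12.4] w 0.190 q [ 0.08  0.72 -0.23  1.52  0.19  0.93 -1.21]
local [ 84.9 109.5] r 138.6 ang 0.659 Flocal [-11.6  -2.2]
t 15.85 pos [ 0.6966 -0.0098  0.0338] d(units) [0.05 0.05 0.06] yawx 32.50 tilt [-0.004   0.0005] dz(units) 0.04 F [-11.7   1.7  12.6] w 0.188 q [ 0.08  0.72 -0.23  1.52  0.19  0.93 -1.21]
```

View pics/top9.png

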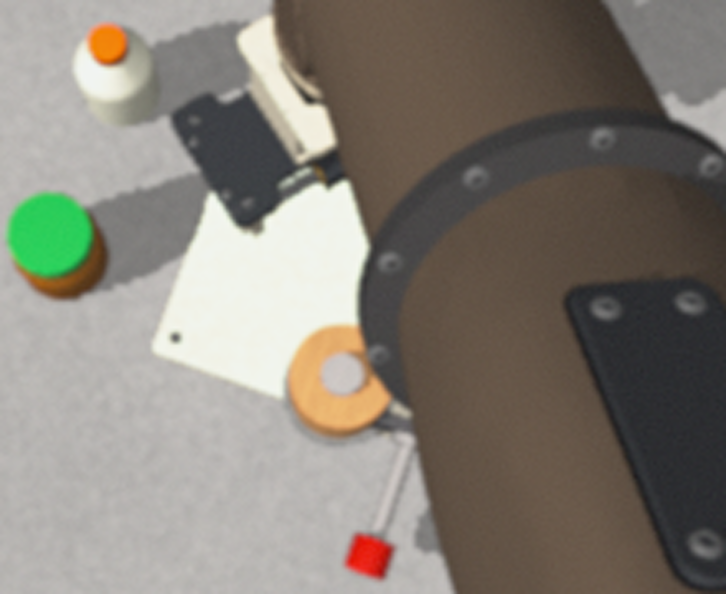

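View pics/scene9.png

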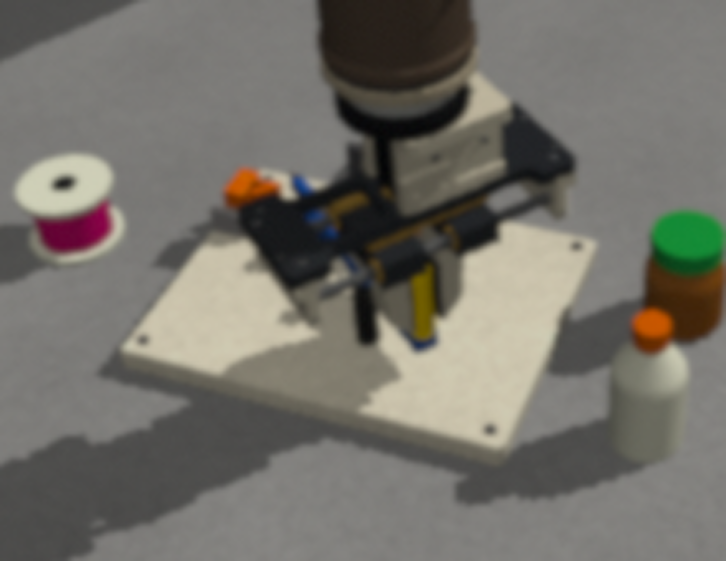

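View pics/w9.png

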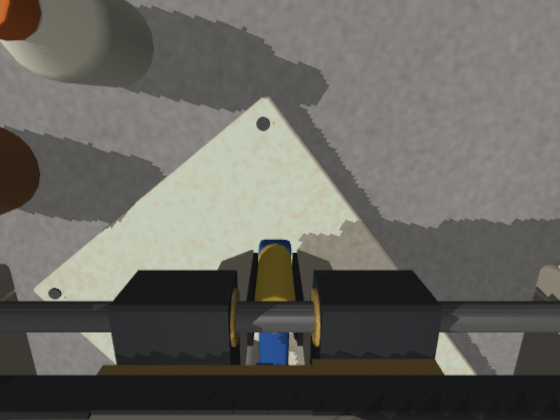

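```bash
python3 - <<'E'
from h import *
from cell import get_image
im,d=get_image("top");im=im[:,:,::-1].astype(int)
m=(im[:,:,2]>110)&(im[:,:,1]<40)&(im[:,:,0]<40);v,u=np.nonzero(m);s=(u>290)&(u<335)&(v>250)&(v<300);v,u=v[s],u[s]
T=camera_info("top");P=np.linalg.solve(T["K"],np.c_[u,v,np.ones(len(u))].T)*d[v,u];P=(T["cam_to_world"][:3,:3]@P).T+T["cam_to_world"][:3,3]
L=(P[:,:2]-tw)@Rw*1000;print(np.percentile(L[P[:,2]>.04],[2,50,98],axis=0).round(1))
E
python3 a.py .67; python3 -c "
from cell import readout;print(readout.get_obs()['qvel'].round(3))"
```

```text
[[-150.1    6.6]
 [-142.2   15.9]
 [-134.5   25.3]]
local [ 84.9 109.5] r 138.6 ang 0.660 Flocal [-12.4  -1.5]
t 15.90 pos [ 0.6966 -0.0098  0.0339] d(units) [0.05 0.05 0.06] yawx 32.50 tilt [-0.004   0.0005] dz(units) 0.04 F [-12.2   2.7  12. ] w 0.191 q [ 0.08  0.72 -0.23  1.52  0.19  0.93 -1.21]
[-0.001  0.     0.    -0.    -0.001 -0.    -0.   ]
```

The knob moved from x −113 to −142 mm, which is about 29 mm out. The arm is steady at about 0.66 rad.

```bash
python3 -c "
from cell import hand_in;print(hand_in())"
```

```text
the job is handed in; nothing more can be done
None
```

I pulled the red knob out to its stop, then gripped the yellow post and swung the tensioner arm past the catch to about 0.66 rad. I handed in at about 16 s, still holding it there; no verdict is reported.

**Last checks:**
- **Knob:** the top camera puts it about 29 mm further out than at the start.
- **Arm:** the angle is about 0.66 rad, worked out from the tool position; the joints were still. The wrist force across the post was about 12 N, more than the 7.5 N spring accounts for. There was also about 12 N upward, which I left as it was.
- **Grip:** the fingers are closed on the post at about 17.5 mm, against its 18 mm size.
- **Bystanders:** the jar, the bottle and the spool look unmoved in the pictures; I did not measure them again.

**What disagreed:** the wrist depth showed the real fingertips about 30 mm behind the reported TCP. Because of this, my first grasp closed on top of the knob with about 28 N upward force. I corrected for it, and the second grasp held.

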